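# Load flat tins into the sprung magazine of a printing jig

## Task

Pick the three flat rectangular tins out of the steel tray and load them, lid side up, into the spring-loaded magazine on its tilted stand: one at a time, push each straight in past the two sprung lips until they snap back over it, so that all three end up stacked under the lips. Leave the round tins, the taller square tin and the ink bottle where they are.

Things in the scene. Friction and masses are not known exactly. Their poses are not given: they have to be found in the camera images.
- tin_a: Flat rectangular pocket tin of bare metal with a slightly wider lid: 80 long (its x) x 45 wide (its y) x 14 mm high, 35-60 g. Origin: centre of its underside, z up through the lid. Lies flat in the tray, any yaw; tin_c always lies on top of this one at the start.
- tin_b: Flat rectangular pocket tin of bare metal with a slightly wider lid: 80 long (its x) x 45 wide (its y) x 14 mm high, 35-60 g. Origin: centre of its underside, z up through the lid. Lies flat in the tray, any yaw.
- tin_c: Flat rectangular pocket tin of bare metal with a slightly wider lid: 80 long (its x) x 45 wide (its y) x 14 mm high, 35-60 g. Origin: centre of its underside, z up through the lid. Starts lying flat on top of tin_a, turned at any angle to it.
- magazine: Magazine: four steel corner rails on the jig base, leaning 30 deg so the mouth faces up and towards the robot. Origin: mouth centre in the plane of the lips' underside, 125 mm above the table; z points out of the mouth along the stack, x along the tins' length (up the slope), y across. Tins go in with length along x, either way round, faces square to z. Inside it is 87 x 50 mm.
- mouth (a point): Centre of the magazine's top, 26 mm along z above its origin, where the flared tops of the rails end (the flare begins 12 mm above the origin). Each long side is open between the rails for the fingers: 59 mm wide (x -29 to +29 mm), free down to 80 mm below the origin. Pushing a tin in along -z takes about 3 to 12 N; if one end hangs on its lip, press that end.
- seat (a point): Where the underside of a just-loaded tin rests: 14 mm below the magazine's origin along z (its top then bears up against the lips). To catch, push the tin's top at least 1 mm, amply 5 mm, below the lips' underside; it springs back up. Each next tin pushes the earlier ones 14 mm deeper.
- follower (a joint): Spring-loaded black plate under the stack: travel in m along the magazine's -z; 0 = up at the lips (empty), 0.014 per tin loaded, stop at 0.066. Spring force 2.3 N at 0 and 6 N with three tins.
- lip_low (a joint): Sprung steel lip at the middle of the mouth's lower short end (-x), 14 mm wide: 0 = sprung out (tip 34.5 mm from the centre, 5.5 mm over a tin's end), grows as it is pushed back, stop 0.012 m. Flat underside at the magazine origin's height; upper face slopes from 3 mm above it at the tip to 26 mm above it at 44.5 mm from the centre; spring 1 to 2.2 N.
- lip_high (a joint): The same sprung lip at the upper short end (+x).
- tray: Shallow sheet-steel tray, fixed, 250 (x) x 360 (y) mm with a rim 9 mm high; origin under its centre, floor 3 mm above the table.
- station: Grey cast jig base, fixed, 230 (x) x 170 (y) x 18 mm, that carries the magazine; origin under its centre. The magazine's origin lies at x = -35, y = 0, z = 125 mm in its frame. A toggle clamp stands at its far side (x +70 to +115 mm), up to 163 mm high.
- round_tin1: Round tin, 60 mm across, 22 mm high, loose in the tray; not to be loaded or moved. Origin: centre of its underside.
- round_tin2: Another such round tin.
- square_tin: Square tin, 56 x 56 mm, 34 mm high, loose in the tray; not to be loaded or moved. Origin: centre of its underside.
- ink_bottle: Plastic bottle, 60 mm across, 140 mm high, standing loose on the table between the robot and the magazine; to be left standing. Origin: centre of its underside.
Things that resemble listed ones, but are neither listed nor needed, are in the scene too. Several things look just like the ink_bottle: the one meant starts farthest to the robot's right.

How it is judged (in metres and radians):
On the way, in this order (a step that is already met when the one before it is completed fails the run):
1. one flat tin in: follower down by that many tins and both lips sprung back out over them (value of joint each of lip_low, lip_high below 0.003 m and value of joint follower between 0.0115 and 0.017 m), for 0.2 s.
2. two flat tins in: follower down by that many tins and both lips sprung back out over them (value of joint each of lip_low, lip_high below 0.003 m and value of joint follower between 0.0255 and 0.031 m), for 0.2 s.
3. all three flat tins in: follower down by that many tins and both lips sprung back out over them (value of joint each of lip_low, lip_high below 0.003 m and value of joint follower between 0.0395 and 0.045 m), for 0.2 s.
At the end, for the whole second after the job is handed in: All three flat tins at rest in the magazine, lid up, undersides at least 10.5 mm below the lips' underside, centred within 6 mm, lying at the magazine's slope (23 to 37 deg); both lips sprung out to within 3 mm; other tins and ink bottle upright and within 30 mm of where they were (all of step 3 and z of each of tin_a, tin_b, tin_c in the frame of magazine below -0.0105 m and x of tin_a in the frame of magazine between -0.006 and 0.006 m and y of tin_a in the frame of magazine between -0.006 and 0.006 m and angle between tin_a's own z axis and vertical between 0.4 and 0.65 rad and x of tin_b in the frame of magazine between -0.006 and 0.006 m and y of tin_b in the frame of magazine between -0.006 and 0.006 m and angle between tin_b's own z axis and vertical between 0.4 and 0.65 rad and x of tin_c in the frame of magazine between -0.006 and 0.006 m and y of tin_c in the frame of magazine between -0.006 and 0.006 m and angle between tin_c's own z axis and vertical between 0.4 and 0.65 rad and linear speed of each of tin_a, tin_b, tin_c below 0.02 m/s and distance of each of square_tin, round_tin1, round_tin2, ink_bottle from where it was at the start of the episode below 0.03 m and angle between each of square_tin, round_tin1, round_tin2, ink_bottle's own z axis and vertical below 0.2 rad); the robot touches nothing.
It fails at once if square tin shoved more than 30 mm or tipped (distance of square_tin from where it was at the start of the episode above 0.03 m or angle between square_tin's own z axis and vertical above 0.4 rad).
It fails at once if round tin1 shoved more than 30 mm or tipped (distance of round_tin1 from where it was at the start of the episode above 0.03 m or angle between round_tin1's own z axis and vertical above 0.4 rad).
It fails at once if round tin2 shoved more than 30 mm or tipped (distance of round_tin2 from where it was at the start of the episode above 0.03 m or angle between round_tin2's own z axis and vertical above 0.4 rad).
It fails at once if ink bottle shoved more than 30 mm or tipped (distance of ink_bottle from where it was at the start of the episode above 0.03 m or angle between ink_bottle's own z axis and vertical above 0.4 rad).
It also fails if it takes over 72 s, if anything falls off the work surface, if the arm or the gripper's body presses on something with over 40 N, if the wrist force passes 120 N, or if a joint passes its speed limit or range.

## Robot

A 6-joint arm with a two-finger parallel gripper is mounted at the origin on the work surface. World frame = base frame: x ahead of the robot, y to its left, z up, the work surface at z = 0. Lengths are in mm, angles in rad, forces in N, time in s.
With the tool pointing down it reaches from about 350 to 775 mm from the base axis. Payload 7.3 kg.
Tool frame: the origin (TCP) lies at the very end of the fingers, on their centre line; the grasp point (between the pads) lies behind it (bot.grip_point_offset is the z of the grasp point in the tool frame, in mm); z points along the fingers, y is the line along which they close (so a half turn about z gives the same grasp; the last joint's range is limited). The gripper opens to 92 mm and grips with 3 to 60 N. Pads are 19 mm wide; open, the fingers measure 130 mm over their backs; the gripper's body (75 mm by 190 mm) begins 47 mm behind the grasp point.
Start: joints at [-1.276, 0.342, 1.524, -0, 1.275, -0.146], TCP at [224.023, -474.828, 200.041] pointing down, gripper open.
Joint ranges: [-2.53, 2.53], [-0.77, 2.02], [0.04, 2.7], [-1, 4.14], [0.28, 2.66], [-3.11, 3.11]. Speed limits (rad/s): [2.57, 2.57, 3.14, 3.14, 3.14, 3.14].

## Interface

Orientations are given as [roll, pitch, yaw] about the fixed x, y, z axes, in that order (R = Rz(yaw) Ry(pitch) Rx(roll)).
In Python, from plant import bot gives the robot as it stands. The module is installed in compiled form; this text tells all that it offers.
- The arm moves only by the shell command python3 -m crank 'ROWS'. ROWS is JSON, a list that holds one entry, the list of rows, each a list of 5 numbers: the opening, from 0 (shut) to 1 (fully open), then the shift along the tool's x, y, z in cm, then the turn about the tool's z in degrees. In form: [[[claw, x, y, z, turn], ...]]. A call has exactly 10 rows; each row is the pose to reach, as a shift and turn from the pose commanded when the call began, along the tool's axes at that moment; what a row does not reach only later rows make up. A row lasts 1/10 s, in which the tool goes at most 50 mm and 8.59 degrees, less where a joint would pass 70% of its speed; a pose out of reach is approached as far as the arm can. A call with a gripper value outside its range is refused whole. The fingers move at their own pace and stop on an object; the grip force is fixed at half the most. Time passes only in rows, so rows that repeat a pose let the fingers close, or fill a call up. It gives the time, the measured TCP pose, the force, the opening and the grip force at its end, in the units of the state.
- bot.get_obs(): the state, without advancing time (a new reading comes with each control period).
- bot.capture(name): name is "side" or "top" or "wrist"; returns (picture, depth): 420x560x3 uint8, red, green, blue; 420x560 float32, mm along the optical axis (not along the pixel's ray), 0 where there is no reading.
- bot.calibration(name): a dict with "vertical_fov" (degrees; the focal length in pixels is half the picture's height over the tangent of half this angle, whatever the lens; pixels are square), "cx", "cy" (the principal point, pixels), "rvec" (rotation vector, rad) and "tvec" (3), from world to camera coordinates, as OpenCV has them; the wrist camera has in their place "tool_from_camera" (4x4, takes a point from camera to tool coordinates, whose origin is the TCP and whose axes are the flange's). Camera axes: x right, y down, z forward; pixel columns grow to the right and rows downward; lengths in mm; the calibration is good to about 2 mm. The wrist camera is an equidistant fisheye: a pixel r from the principal point sees the ray r / f radians off the axis. A picture is of the moment at which its call begins: read the wrist's pose just before it. calibration takes no time and is no camera call.
- bot.close_job(): hands the job in; it is judged then, once.
The state is a dict: "time": time; "joint_positions": joint angles; "dq": joint speeds; "tau": joint torques, N m; "tool_pos": TCP position; "tcp_rot": TCP orientation; "contact_force": force on the tool from outside, world axes, zero at the start; "moment": the same for the moment, N m; "grip_width": finger opening in mm; "finger_force": force on a finger pad.
Only numpy, scipy, OpenCV 4.12 (cv2) and the standard library are available. Lean on these libraries where they do the work, as an engineer would, in place of code of your own. Each camera call takes 0.05 s, during which the arm holds its last target. There are 200 camera calls.

## Working session

There is one attempt and no reset: what is moved stays moved. The work goes in short steps, Python scripts to look and compute and a shell command to move; the robot and the scene stay as the last step left them, time stands still between calls to the robot, and variables do not carry over. Pictures are saved under pics/ and viewed, at most 10 in all, crops included, and the job is handed in when it is done.

```bash
mkdir -p pics && cat > h.py <<'E'
import numpy as np, cv2
from plant import bot
from scipy.spatial.transform import Rotation as R
def cam(n):
    c=bot.calibration(n); f=210/np.tan(np.radians(c["vertical_fov"])/2)
    return c,f
def world(n,depth,o=None):
    """per-pixel world points from depth"""
    c,f=cam(n); v,u=np.mgrid[0:420,0:560].astype(float)
    x=(u-c["cx"])/f; y=(v-c["cy"])/f
    if n=="wrist":
        r=np.hypot(x,y)+1e-9; k=np.tan(r)/r; x*=k; y*=k
        P=np.stack([x*depth,y*depth,depth],-1)
        T=np.array(c["tool_from_camera"]); P=P@T[:3,:3].T+T[:3,3]
        return P@R.from_euler("xyz",o["tcp_rot"]).as_matrix().T+np.array(o["tool_pos"])
    P=np.stack([x*depth,y*depth,depth],-1)
    Rm=cv2.Rodrigues(np.array(c["rvec"],float))[0]
    return (P-np.array(c["tvec"]).ravel())@Rm
def snap(n,name):
    o=bot.get_obs(); im,d=bot.capture(n); W=world(n,d,o)
    cv2.imwrite(f"pics/{name}.png",cv2.cvtColor(im,cv2.COLOR_RGB2BGR)); np.savez(f"pics/{name}.npz",im=im,d=d,W=W)
    return o,im,d,W
def go(pos,yaw):
    """shift (cm, tool axes) and turn (deg) from present pose to a TCP pos, tool-down with given yaw(deg) mod 180"""
    o=bot.get_obs(); M=R.from_euler("xyz",o["tcp_rot"]).as_matrix()
    s=M.T@(np.array(pos)-o["tool_pos"])/10
    xa=np.degrees(np.arctan2(M[1,0],M[0,0]))
    t=-(yaw-xa); t=(t+90)%180-90
    print("shift",s.round(2),"turn",round(t,1), "xaxis yaw now",round(xa,1))
E
python3 - <<'E'
from h import *
print(bot.get_obs(), bot.grip_point_offset)
for n in("top","side"): snap(n,n+"0"); print(bot.calibration(n))
print(bot.calibration("wrist"))
E
```

```text
{'time': 0.0, 'joint_positions': array([-1.27599050e+00,  3.42705364e-01,  1.52499551e+00,  5.40812339e-06,
        1.27545510e+00, -1.46026272e-01]), 'dq': array([-1.23437488e-03, -8.35305585e-04,  1.09218384e-03,  1.45681543e-04,
       -6.72082729e-05, -4.70763934e-04]), 'tau': array([-1.11443722e-03, -4.31248212e+01, -2.44212538e+01,  7.17292889e-02,
        5.61598269e-02, -1.34935053e-04]), 'tool_pos': array([ 223.88865259, -474.362651  ,  199.36153865]), 'tcp_rot': array([-3.14004672e+00, -2.32591959e-04,  4.40830341e-01]), 'contact_force': array([0.26925154, 0.34477789, 0.14873577]), 'moment': array([ 0.0510316 , -0.04360872,  0.0035342 ]), 'finger_force': 0.0, 'grip_width': 91.85434420289343} -18.8
{'vertical_fov': 57.508409277722436, 'cx': 275.8056569769259, 'cy': 210.7312668762316, 'rvec': array([ 2.17510919, -2.12389761,  0.1908072 ]), 'tvec': array([-27.67806201, 474.75553584, 784.60605742])}
{'vertical_fov': 54.64031677461015, 'cx': 288.38114171789783, 'cy': 204.21504826606773, 'rvec': array([ 2.25006428, -0.06836967,  0.03327925]), 'tvec': array([-477.52404295,   97.23951095,  828.46525538])}
{'vertical_fov': 65.70646984690485, 'cx': 286.5726960521881, 'cy': 211.5047967537985, 'tool_from_camera': array([[-7.99680366e-05, -9.65675783e-01, -2.59750410e-01,
         6.88921950e+01],
       [ 9.99999984e-01, -1.17971342e-04,  1.30717917e-04,
        -2.21715257e-01],
       [-1.56874232e-04, -2.59750396e-01,  9.65675777e-01,
        -1.85408784e+02],
       [ 0.00000000e+00,  0.00000000e+00,  0.00000000e+00,
         1.00000000e+00]])}
```

View pics/top0.png

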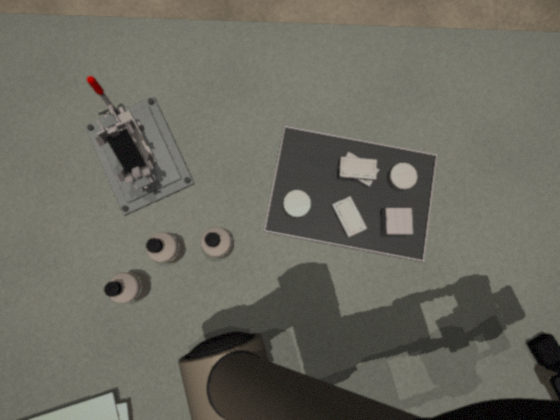

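View pics/side0.png

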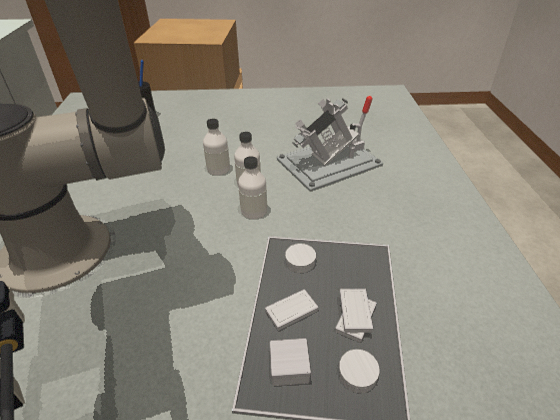

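The top view shows tin_b at about (349,216), tin_c on tin_a at (358,168), round tins at (297,203) and (404,176), the square tin at (399,221), bottles at (162,247), (216,242) and (122,288), and the magazine with its dark follower at (127,150). The side view matches. Next I measure.

```bash
cat > m.py <<'E'
from h import *
z=np.load("pics/top0.npz"); im,d,W=z["im"],z["d"],z["W"]
g=cv2.cvtColor(im,cv2.COLOR_RGB2GRAY)
def rect(mask,lab):
    for c in cv2.findContours(mask.astype(np.uint8),cv2.RETR_EXTERNAL,cv2.CHAIN_APPROX_NONE)[0]:
        if cv2.contourArea(c)<60: continue
        m=np.zeros(g.shape,np.uint8); cv2.drawContours(m,[c],-1,1,-1)
        P=W[(m>0)&mask]; P=P[np.isfinite(P).all(1)]
        r=cv2.minAreaRect(P[:,:2].astype(np.float32)); b=cv2.boxPoints(r)
        e=b[1]-b[0]; e2=b[2]-b[1]; L=e if np.hypot(*e)>np.hypot(*e2) else e2
        print(lab,"px",c.mean((0,1)).round(),"ctr",np.round(r[0],1),"size",np.round(r[1],1),"z",np.median(P[:,2]).round(1),"yaw",np.degrees(np.arctan2(L[1],L[0])).round(1)%180)
u,v=np.meshgrid(np.arange(560),np.arange(420))
tray=(u>262)&(u<440)&(v>122)&(v<264)
print("table z", np.median(W[350:,20:60,2]),np.median(W[40:80,200:400,2]), "tray floor",W[140:150,300:330,2].mean())
rect(tray&(g>110)&(W[...,2]>8),"tray bright")
rect(tray&(W[...,2]>25),"tray z>25")
rect((u<240)&(v>215)&(v<310)&(W[...,2]>100),"bottle tops")
rect((u<210)&(v<220)&(v>80)&(W[...,2]>10)&(W[...,2]<26),"base")
rect((u<210)&(v<220)&(v>80)&(W[...,2]>90),"mag")
E
python3 m.py; python3 - <<'E'
import cv2
i=cv2.imread("pics/top0.png")[80:220,70:210]; a=cv2.resize(i,(560,560),interpolation=cv2.INTER_CUBIC); cv2.imwrite("pics/c0.png",a)
E
```

```text
table z 0.7660888711527516 0.05318840701598353 tray floor 6.022038256551233
tray bright px [399. 221.] ctr [ 424.3 -152.3] size [ 66.  333.7] z 37.5 yaw 105.8
tray bright px [349. 216.] ctr [429.7 -92.8] size [ 80.1 237.8] z 17.5 yaw 116.0
tray bright px [296. 203.] ctr [433.3 -47.2] size [ 58.  188.4] z 25.1 yaw 167.2
tray bright px [403. 175.] ctr [ 454.2 -170.3] size [ 58.8 396.7] z 25.2 yaw 130.7
tray bright px [358. 168.] ctr [ 467.8 -127.7] size [ 88.1 338.9] z 31.1 yaw 148.1
tray z>25 px [398. 221.] ctr [ 425.7 -153. ] size [ 68.3 335.7] z 37.4 yaw 105.8
tray z>25 px [296. 202.] ctr [432.5 -48. ] size [ 57.6 186.2] z 26.1 yaw 168.2
tray z>25 px [404. 176.] ctr [ 467.  -159.3] size [ 56.5 397.1] z 26.1 yaw 124.8
tray z>25 px [358. 168.] ctr [ 493.6 -100.5] size [ 86.  343.8] z 31.3 yaw 131.7
bottle tops px [118. 288.] ctr [317.4 145.4] size [ 43.2 295.1] z 117.8 yaw 93.2
bottle tops px [158. 245.] ctr [361.3 115.7] size [230.5  42.7] z 126.9 yaw 72.6
bottle tops px [214. 240.] ctr [388.7  58.4] size [138.   42.9] z 132.6 yaw 72.2
base px [ 93. 131.] ctr [651.7 396.7] size [47.1 31.9] z 13.1 yaw 24.5
base px [142. 159.] ctr [601.5 295.7] size [228.5 168.7] z 17.0 yaw 27.2
mag px [119. 139.] ctr [493.9 206. ] size [497.6  96.6] z 127.1 yaw 43.7
```

View pics/c0.png

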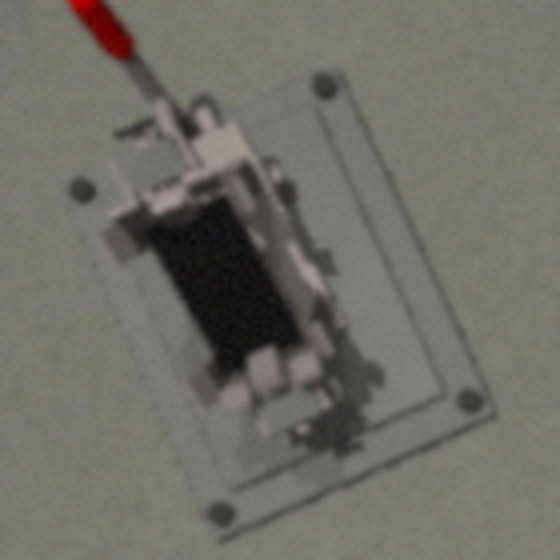

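```bash
sed -i 's/^g=cv2/W=np.where((d>0)[...,None],W,np.nan); g=cv2/; s/P=P\[np.isfinite(P).all(1)\]/P=P[np.isfinite(P).all(1)]; md=np.median(P,0); P=P[np.linalg.norm(P-md,axis=1)<150]/' m.py && cat >> m.py <<'E'
print("---- follower")
m=(u>95)&(u<150)&(v>118)&(v<182)&(g<45)&(W[...,2]>60)
n,l,st,ce=cv2.connectedComponentsWithStats(m.astype(np.uint8)); k=1+st[1:,4].argmax(); print(st[k])
mm=cv2.erode((l==k).astype(np.uint8),np.ones((3,3)))>0
P=W[mm]; c=P.mean(0); U,S,Vt=np.linalg.svd(P-c,full_matrices=False); nn=Vt[2]*np.sign(Vt[2][2])
print("n",nn.round(3),"tilt",np.degrees(np.arccos(nn[2])).round(1),"az",np.degrees(np.arctan2(nn[1],nn[0])).round(1),"res",S[2]/len(P)**.5)
rect((l==k),"foll"); print(c, P.min(0),P.max(0))
E
python3 m.py 2>/dev/null
```

```text
table z nan nan tray floor nan
tray bright px [399. 221.] ctr [ 461. -282.] size [54.8 56.6] z 37.5 yaw 91.2
tray bright px [349. 216.] ctr [ 471.1 -178.3] size [80.5 46.5] z 17.5 yaw 27.2
tray bright px [296. 203.] ctr [496.1 -61.2] size [57.8 58.6] z 25.1 yaw 154.1
tray bright px [403. 175.] ctr [ 564.3 -299.3] size [57.9 57.8] z 25.2 yaw 4.7
tray bright px [358. 168.] ctr [ 578.7 -198.4] size [89.3 64.1] z 31.1 yaw 71.6
tray z>25 px [398. 221.] ctr [ 462.2 -281.3] size [57.2 58. ] z 37.3 yaw 91.2
tray z>25 px [296. 202.] ctr [496.6 -61.5] size [56.  54.9] z 26.1 yaw 1.1
tray z>25 px [404. 176.] ctr [ 563.6 -298.3] size [56.5 58.6] z 26.1 yaw 124.8
tray z>25 px [357. 168.] ctr [ 578.4 -195.8] size [81.1 47.5] z 31.3 yaw 86.9
bottle tops px [118. 288.] ctr [310.1 275.4] size [43.1 34.4] z 117.8 yaw 2.7
bottle tops px [158. 245.] ctr [390.2 207.2] size [34.  43.2] z 126.3 yaw 172.4
bottle tops px [214. 240.] ctr [403.2 103.9] size [42.3 42.9] z 131.8 yaw 163.0
base px [ 93. 131.] ctr [651.7 396.7] size [47.1 31.9] z 13.1 yaw 24.5
base px [142. 159.] ctr [600.8 295. ] size [226.4 168.6] z 17.0 yaw 26.9
mag px [119. 139.] ctr [602.8 295.8] size [221.2  69.6] z 127.0 yaw 26.8
---- follower
[103 129  43  45 896]
n [-0.446 -0.223  0.867] tilt 29.9 az -153.4 res 1.5285414407624351
foll px [124. 151.] ctr [583.4 288.5] size [97.8 47.4] z 126.0 yaw 27.0
[572.9288888  280.50595072 126.16469674] [533.97339557 249.68284682 104.79588993] [606.54613531 320.33272731 149.01288402]
```

```bash
python3 -c "
from h import *
go([578.4,-195.8,70],87)"
```

```text
shift [ 43.95 -10.05  12.96] turn -61.7 xaxis yaw now 25.3
```

```bash
python3 -m crank '[[[0.75,3,-0.7,0,-6],[0.75,7.5,-1.7,0,-12],[0.75,12,-2.7,0,-19],[0.75,16.5,-3.8,0,-26],[0.75,21,-4.8,1,-33],[0.75,25.5,-5.8,2,-40],[0.75,30,-6.9,4,-47],[0.75,34.5,-7.9,6,-54],[0.75,39,-8.9,8,-59],[0.75,43,-9.8,10,-61.7]]]' && python3 -c "
from h import *
o,im,d,W=snap('wrist','w1')
go([578.4,-195.8,19.5],87)"
```

```text
time: 1.1
tool_pos: [572.4, -201.0, 98.9]
tcp_rot: [-3.141, -0.0, 1.521]
contact_force: [0.8, -0.8, -0.0]
grip_width: 68.8
finger_force: 0.0
shift [0.01 0.38 7.54] turn 0.4 xaxis yaw now 87.4
```

View pics/w1.png

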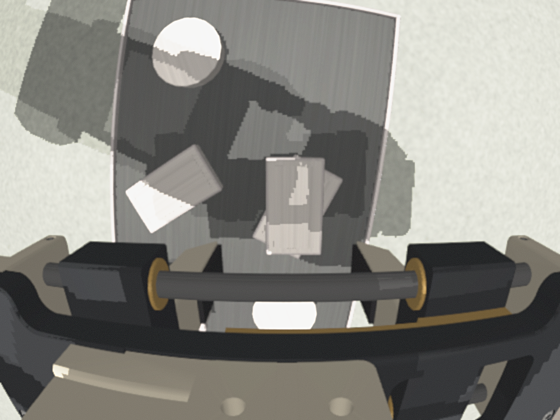

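The wrist view shows tin_c at (295,205), with a corner of tin_a showing at (330,190) and tin_b at (173,190). I check tin_c's position in this view against the top view.

```bash
cat >> h.py <<'E'
def rects(W,d,zlo,zhi,box,amin=1200,p=True):
    """plan rectangles of the points with height in zlo..zhi within box x0,x1,y0,y1 -> list (ctr,size,yaw)"""
    m=(d>0)&(W[...,2]>zlo)&(W[...,2]<zhi)&(W[...,0]>box[0])&(W[...,0]<box[1])&(W[...,1]>box[2])&(W[...,1]<box[3])
    m=cv2.morphologyEx(m.astype(np.uint8),cv2.MORPH_OPEN,np.ones((3,3)))
    n,l=cv2.connectedComponents(m)
    for i in range(1,n):
        P=W[l==i]
        if len(P)<60: continue
        r=cv2.minAreaRect(P[:,:2].astype(np.float32)); b=cv2.boxPoints(r); e,f=b[1]-b[0],b[2]-b[1]
        L=e if np.hypot(*e)>np.hypot(*f) else f
        print("ctr",np.round(r[0],1),"size",np.round(sorted(r[1]),1),"z",np.median(P[:,2]).round(1),"yaw",(np.degrees(np.arctan2(L[1],L[0]))%180).round(1),"n",len(P))
E
python3 -c "
from h import *
z=np.load('pics/w1.npz'); W,d=z['W'],z['d']
print('c');rects(W,d,25,36,[520,640,-250,-140])
print('b');rects(W,d,10,24,[420,520,-235,-120])
z=np.load('pics/top0.npz'); W,d=z['W'],z['d']
print('top a');rects(W,d,11,24,[520,640,-250,-140])
"
```

```text
c
ctr [ 578.  -196.7] size [46.4 81.5] z 32.0 yaw 86.6 n 5525
b
ctr [ 471.3 -179. ] size [46.7 82. ] z 18.1 yaw 26.5 n 4392
top a
ctr [ 548.9 -216. ] size [13.2 25.6] z 17.1 yaw 84.9 n 61
```

```bash
python3 -m crank '[[[0.75,0,0.36,2,0.3],[0.75,0,0.36,4.5,0.3],[0.75,0,0.36,6.5,0.3],[0.75,0,0.36,7.45,0.3],[0.75,0,0.36,7.45,0.3],[0,0,0.36,7.45,0.3],[0,0,0.36,7.45,0.3],[0,0,0.36,7.45,0.3],[0,0,0.36,7.45,0.3],[0,0,0.36,7.45,0.3]]]' && python3 -m crank '[[[0,0,0,0,0],[0,0,0,0,0],[0,0,0,-1,0],[0,0,0,-3,0],[0,0,0,-6,0],[0,0,0,-10,0],[0,0,0,-14,0],[0,0,0,-18,0],[0,0,0,-21,0],[0,0,0,-22,0]]]' && python3 -c "
from h import *
o,im,d,W=snap('wrist','w2')
t,dt=None,None
o,im,d,W=snap('top','t2')
print('a,b top');rects(W,d,10,24,[420,640,-250,-120])
go([559,274.2,255],27)"
```

```text
time: 2.15
tool_pos: [574.9, -203.0, 26.0]
tcp_rot: [3.141, 0.0, 1.512]
contact_force: [-0.4, 0.2, 0.7]
grip_width: 33.4
finger_force: 0.0
time: 3.15
tool_pos: [575.9, -203.5, 250.3]
tcp_rot: [3.135, 0.003, 1.513]
contact_force: [-0.1, 0.8, 1.4]
grip_width: 0.7
finger_force: 0.0
a,b top
ctr [ 483.2 -172.1] size [46.6 54.2] z 17.5 yaw 26.5 n 365
shift [47.55 -4.39 -0.86] turn 59.7 xaxis yaw now 86.7
```

View pics/w2.png

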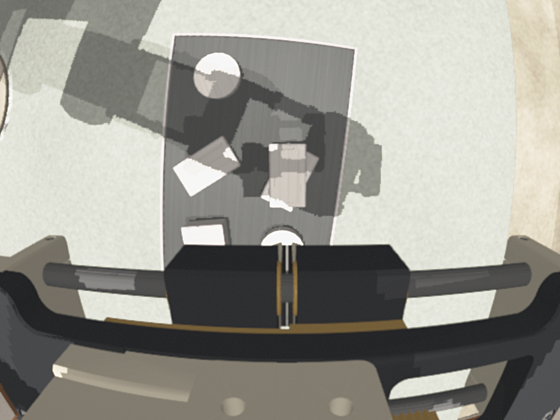

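The grasp missed. The pose I read was still swinging, so the commanded height was only about 26 mm. The wrist view shows tin_c still on tin_a at (287,175). I re-measure once the arm has settled.

```bash
python3 -c "
from h import *
for i in range(6): bot.capture('wrist'); print(bot.get_obs()['tool_pos'].round(1))
o,im,d,W=snap('wrist','w3'); print(o['tool_pos'],o['tcp_rot'])
print('c');rects(W,d,24.5,36,[520,640,-250,-140])
print('a,b');rects(W,d,10,23,[420,640,-250,-120])
go([578.2,-196.3,19.5],87)
o,im,d,W=snap('side','s3')
print('c side');rects(W,d,24.5,36,[520,640,-250,-140])
print('a,b');rects(W,d,10,23,[420,640,-250,-120])
"
```

```text
[ 574.5 -202.8  245.1]
[ 574.  -202.6  244. ]
[ 573.9 -202.5  243.4]
[ 573.9 -202.5  243.3]
[ 574.  -202.6  243.5]
[ 574.2 -202.7  243.8]
[ 574.15516844 -202.66061228  243.79891442] [-3.13877189e+00 -1.15176442e-03  1.51237695e+00]
c
ctr [ 577.9 -196.7] size [46.1 81.3] z 32.0 yaw 86.1 n 2429
a,b
ctr [ 471.1 -179.3] size [47.2 81.3] z 18.1 yaw 26.8 n 2111
ctr [ 610.4 -187.1] size [14.3 31.3] z 17.7 yaw 87.2 n 195
ctr [ 546.2 -217.9] size [10.7 22.7] z 17.5 yaw 86.1 n 105
shift [ 0.65  0.4  22.47] turn -0.3 xaxis yaw now 86.7
c side
ctr [ 579.5 -196.2] size [46.4 81.8] z 31.5 yaw 86.3 n 1142
a,b
ctr [ 472.9 -178.1] size [47.5 81.3] z 17.5 yaw 26.3 n 1106
ctr [ 611.3 -184.5] size [12.2 25.6] z 17.4 yaw 77.6 n 70
ctr [ 565.9 -227.3] size [23.9 48. ] z 17.2 yaw 142.6 n 213
```

```bash
python3 -m crank '[[[0.75,0.65,0.4,2,-0.3],[0.75,0.65,0.4,5,-0.3],[0.75,0.65,0.4,9,-0.3],[0.75,0.65,0.4,13,-0.3],[0.75,0.65,0.4,17,-0.3],[0.75,0.65,0.4,20,-0.3],[0.75,0.65,0.4,22,-0.3],[0.75,0.65,0.4,22.7,-0.3],[0.75,0.65,0.4,22.7,-0.3],[0.75,0.65,0.4,22.7,-0.3]]]' && python3 -m crank '[[[0.75,0,0,0,0],[0,0,0,0,0],[0,0,0,0,0],[0,0,0,0,0],[0,0,0,0,0],[0,0,0,0,0],[0,0,0,0,0],[0,0,0,0,0],[0,0,0,0,0],[0,0,0,0,0]]]'
```

```text
time: 4.65
tool_pos: [579.8, -197.0, 19.6]
tcp_rot: [3.14, 0.001, 1.518]
contact_force: [0.7, 0.1, 0.3]
grip_width: 68.7
finger_force: 0.0
time: 5.65
tool_pos: [579.1, -196.7, 18.5]
tcp_rot: [-3.142, 0.0, 1.518]
contact_force: [0.5, -0.2, 0.7]
grip_width: 2.5
finger_force: 0.0
```

```bash
python3 -c "
from h import *
o,im,d,W=snap('wrist','w4'); o,im2,d,W=snap('side','s4')
rects(W,d,24.5,36,[520,640,-250,-140])
a=np.hstack([im[:,:,::-1][:, 60:460],im2[200:410,260:460,::-1].repeat(2,0).repeat(2,1)]); cv2.imwrite('pics/v4.png',a)"
```

```text
ctr [ 579.5 -196. ] size [46.4 82.1] z 31.5 yaw 86.6 n 787
```

View pics/v4.png

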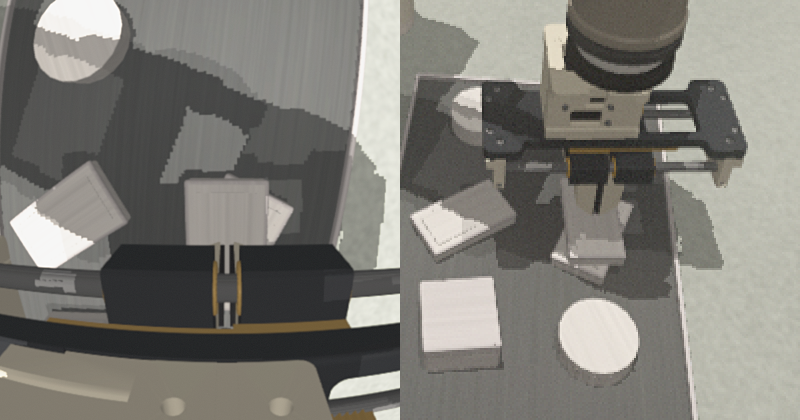

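```bash
python3 -c "
from h import *
z=np.load('pics/w4.npz'); W,d=z['W'],z['d']; o=bot.get_obs(); print(o['tool_pos'],o['joint_positions'])
for v in (235,240,244,248,255,265,280,300,320): print('w',v,[ (u,W[v,u].round(0).tolist()) for u in (278,282,287,292,296)])
z=np.load('pics/s4.npz'); W,d=z['W'],z['d']
for v in (285,290,294,298,302,305,308,312,318): print('s',v,[(u,W[v,u].round(0).tolist()) for u in (352,355,358,361)])
"
```

```text
[ 579.08093933 -196.69445675   18.53027323] [-4.52652179e-01  6.82748086e-01  1.48666761e+00 -8.12107636e-05
  9.72116098e-01 -3.99429398e-01]
w 235 [(278, [574.0, -187.0, 33.0]), (282, [576.0, -187.0, 33.0]), (287, [579.0, -187.0, 32.0]), (292, [582.0, -187.0, 32.0]), (296, [584.0, -187.0, 32.0])]
w 240 [(278, [574.0, -190.0, 32.0]), (282, [576.0, -189.0, 33.0]), (287, [579.0, -190.0, 32.0]), (292, [582.0, -190.0, 32.0]), (296, [584.0, -190.0, 32.0])]
w 244 [(278, [582.0, -127.0, 204.0]), (282, [576.0, -192.0, 32.0]), (287, [579.0, -192.0, 32.0]), (292, [582.0, -192.0, 33.0]), (296, [584.0, -186.0, 50.0])]
w 248 [(278, [575.0, -186.0, 55.0]), (282, [582.0, -127.0, 204.0]), (287, [579.0, -195.0, 32.0]), (292, [582.0, -187.0, 51.0]), (296, [584.0, -186.0, 55.0])]
w 255 [(278, [575.0, -186.0, 64.0]), (282, [577.0, -188.0, 59.0]), (287, [578.0, -199.0, 32.0]), (292, [581.0, -188.0, 60.0]), (296, [583.0, -186.0, 64.0])]
w 265 [(278, [575.0, -186.0, 73.0]), (282, [577.0, -188.0, 71.0]), (287, [578.0, -205.0, 34.0]), (292, [581.0, -188.0, 72.0]), (296, [583.0, -165.0, 122.0])]
w 280 [(278,
[... 918 characters left out ...]
.0]), (358, [578.0, -205.0, 69.0]), (361, [582.0, -206.0, 70.0])]
s 302 [(352, [569.0, -206.0, 60.0]), (355, [574.0, -207.0, 61.0]), (358, [580.0, -204.0, 56.0]), (361, [584.0, -206.0, 59.0])]
s 305 [(352, [570.0, -206.0, 53.0]), (355, [575.0, -205.0, 50.0]), (358, [580.0, -206.0, 51.0]), (361, [585.0, -206.0, 51.0])]
s 308 [(352, [573.0, -197.0, 32.0]), (355, [579.0, -195.0, 29.0]), (358, [583.0, -198.0, 33.0]), (361, [588.0, -198.0, 32.0])]
s 312 [(352, [572.0, -204.0, 31.0]), (355, [578.0, -203.0, 29.0]), (358, [581.0, -207.0, 34.0]), (361, [587.0, -206.0, 32.0])]
s 318 [(352, [570.0, -217.0, 33.0]), (355, [575.0, -217.0, 32.0]), (358, [579.0, -218.0, 33.0]), (361, [585.0, -217.0, 32.0])]
```

```bash
python3 -c "
from h import *
for n,tp,rot in (('w1',[572.4,-201.0,95],[-3.141,0,1.521]),('w4',[579.1,-196.7,18.5],[-3.142,0,1.518])):
    z=np.load(f'pics/{n}.npz'); W,d=z['W'],z['d']
    T=(W-np.array(tp))@R.from_euler('xyz',rot).as_matrix()
    m=(d>0)&(abs(T[...,0])<16)&(T[...,2]<-18 if n=='w4' else T[...,2]<5)&(T[...,2]>-90)&(abs(T[...,1])<70)
    P=T[m]; print(n,len(P))
    for lo,hi in((-70,-40),(-40,-28),(-28,-15),(-15,0),(0,15),(15,28),(28,40),(40,70)):
        q=P[(P[:,1]>=lo)&(P[:,1]<hi)]
        if len(q)>5: print((lo,hi),len(q),'x',np.percentile(q[:,0],[5,95]).round(1),'zmax',np.percentile(q[:,2],[50,95,99,100]).round(1))
z=np.load('pics/s3.npz'); W=z['W']; d=z['d']
m=(d>0)&(abs(W[...,0]-574)<70)&(abs(W[...,1]+202)<20)&(W[...,2]>150)&(W[...,2]<420)
print('s3 lowest points at tcp z 243.8:',np.sort(W[m][:,2])[:12].round(1), W[m][np.argsort(W[m][:,2])[:4]].round(0).tolist())
"
```

```text
w1 3492
(-70, -40) 615 x [10.4 11.2] zmax [-55.6 -39.1 -35.8 -32.8]
(-40, -28) 1155 x [-8.5 11. ] zmax [-66.2 -34.8 -31.7 -30.5]
(28, 40) 1199 x [-8.  11.1] zmax [-63.  -34.2 -32.1 -31.1]
(40, 70) 523 x [10.4 11.3] zmax [-56.  -40.4 -36.9 -34. ]
w4 856
(-15, 0) 435 x [-7.9 11. ] zmax [-54.3 -30.6 -28.1 -27.3]
(0, 15) 421 x [-7.4 11. ] zmax [-52.5 -30.3 -28.5 -27.6]
s3 lowest points at tcp z 243.8: [270.1 270.5 271.6 271.8 272.  272.1 272.1 272.2 272.3 272.3 272.4 273. ] [[577.0, -210.0, 270.0], [576.0, -210.0, 270.0], [579.0, -212.0, 272.0], [570.0, -212.0, 272.0]]
```

The depth of the finger pixels shows the real fingertips end about 28 mm short of the reported TCP: tip z is about 47 when the TCP reads 18.5, and the wrist and side views agree. From here I treat the tip as TCP z + 28 and redo the grasp.

```bash
python3 -m crank '[[[0.75,0,0,0,0],[0.75,0,0,0,0],[0.75,0,0,0,0],[0.75,0,0,0,0],[0.75,0,0,0,0],[0.75,0,0,1,0],[0.75,0,0,2,0],[0.75,0,0,2.7,0],[0.75,0,0,2.7,0],[0.75,0,0,2.7,0]]]' && python3 -m crank '[[[0.4,0,0,0,0],[0.4,0,0,0,0],[0.4,0,0,0,0],[0.3,0,0,0,0],[0.3,0,0,0,0],[0.3,0,0,0,0],[0.3,0,0,0,0],[0.3,0,0,-1,0],[0.3,0,0,-3,0],[0.3,0,0,-4,0]]]'
```

```text
time: 6.75
tool_pos: [578.8, -196.6, -9.2]
tcp_rot: [-3.141, -0.0, 1.518]
contact_force: [-0.8, 1.1, 0.4]
grip_width: 68.2
finger_force: 0.0
time: 7.75
tool_pos: [580.0, -197.1, 33.6]
tcp_rot: [3.139, 0.001, 1.518]
contact_force: [0.5, -0.3, -0.9]
grip_width: 44.9
finger_force: 30.0
```

tin_c is gripped: width 44.9 mm, 30 N. Next I lift and travel, and map the magazine's rail tops in its own frame.

```bash
python3 - <<'E'
from h import *
open('h.py','a').write('''
c30,s30=np.cos(np.pi/6),.5
def magR(yaw=27.0):
    a=np.radians(yaw); h=np.array([np.cos(a),np.sin(a),0]); k=np.array([0,0,1.])
    z=-s30*h+c30*k; x=c30*h+s30*k; return np.stack([x,np.cross(z,x),z],1)
MO=np.array([570.5,280.,125.])
''')
from h import *
exec(open('h.py').read().split('c30,s30')[1].join(['c30,s30','']))
for n in('top0','side0'):
    q=np.load(f'pics/{n}.npz'); W,d=q['W'],q['d']; Q=(W-MO)@magR(); ok=(d>0)
    print(n)
    for xl,xh in((-60,-48),(-48,-40),(-40,-30),(-30,30),(30,40),(40,48),(48,60),(60,90)):
        for yl,yh in((-40,-25),(-25,-8),(-8,8),(8,25),(25,40)):
            m=ok&(Q[...,0]>xl)&(Q[...,0]<xh)&(Q[...,1]>yl)&(Q[...,1]<yh)&(Q[...,2]>-30)&(Q[...,2]<60)
            if m.sum()>3: print((xl,xh),(yl,yh),m.sum(),'z',np.percentile(Q[m][:,2],[10,50,95]).round(0),'world z max',W[m][:,2].max().round(0))
go([560,275.3,225],27)
E
```

```text
top0
(-60, -48) (-25, -8) 35 z [ 5. 21. 27.] world z max 124.0
(-60, -48) (-8, 8) 43 z [ 4.  9. 13.] world z max 122.0
(-60, -48) (8, 25) 39 z [-1. 11. 26.] world z max 124.0
(-48, -40) (-40, -25) 16 z [-4. 22. 26.] world z max 127.0
(-48, -40) (-25, -8) 46 z [-13.  14.  22.] world z max 123.0
(-48, -40) (-8, 8) 41 z [14. 23. 27.] world z max 127.0
(-48, -40) (8, 25) 54 z [-16.  14.  23.] world z max 122.0
(-48, -40) (25, 40) 21 z [13. 21. 25.] world z max 127.0
(-40, -30) (-40, -25) 27 z [-22.  20.  27.] world z max 135.0
(-40, -30) (-25, -8) 31 z [-2. -0.  2.] world z max 111.0
(-40, -30) (-8, 8) 53 z [-1.  7. 17.] world z max 121.0
(-40, -30) (8, 25) 40 z [-9. -0.  8.] world z max 121.0
(-40, -30) (25, 40) 39 z [ 9. 19. 27.] world z max 132.0
(-30, 30) (-40, -25) 11 z [-13.  12.  24.] world z max 133.0
(-30, 30) (-25, -8) 237 z [-2. -0.  2.] world z max 141.0
(-30, 30) (-8, 8) 265 z [-2. -0.  2.] world z max 141.0
(-30, 30) (8, 25) 227 z [-2. -0.  2.] world z max 142.0
(-30, 30) (25, 40) 13 z [-13.  12.  25.] world z max 133.0
(30, 40) (-40, -25) 28 z [-21.  20.  27.] world z max 
[... 2117 characters left out ...]
 z [-25.  -4.  23.] world z max 169.0
(40, 48) (-25, -8) 11 z [ 9. 14. 19.] world z max 165.0
(40, 48) (-8, 8) 29 z [ 7. 16. 24.] world z max 170.0
(40, 48) (8, 25) 23 z [-3.  9. 16.] world z max 163.0
(40, 48) (25, 40) 22 z [ 3. 19. 24.] world z max 169.0
(48, 60) (-40, -25) 8 z [-15.   7.  22.] world z max 169.0
(48, 60) (-25, -8) 34 z [-4. 15. 24.] world z max 174.0
(48, 60) (-8, 8) 13 z [ 2. 21. 25.] world z max 173.0
(48, 60) (8, 25) 20 z [ 6. 20. 25.] world z max 174.0
(60, 90) (-25, -8) 58 z [-5.  3. 10.] world z max 172.0
(60, 90) (-8, 8) 41 z [ 1.  8. 10.] world z max 173.0
(60, 90) (8, 25) 7 z [ 7.  9. 10.] world z max 169.0
shift [ 47.05  -4.46 -19.2 ] turn 60.0 xaxis yaw now 87.0
```

```bash
python3 -m crank '[[[0.3,0,0,-4,0],[0.3,1,0,-8,0],[0.3,4,-0.3,-12,6],[0.3,8.5,-0.6,-15,13],[0.3,13,-0.9,-16,21],[0.3,17.5,-1.2,-16,29],[0.3,22,-1.5,-16,37],[0.3,26.5,-1.8,-16,45],[0.3,31,-2.2,-16,53],[0.3,35,-2.4,-16,60]]]' && python3 -c "
from h import *
for i in range(3): bot.capture('wrist'); print(bot.get_obs()['tool_pos'].round(1))
go([570.5,280,175],27)"
```

```text
time: 8.75
tool_pos: [573.2, 156.4, 192.2]
tcp_rot: [3.141, -0.001, 0.466]
contact_force: [0.7, -0.4, -1.3]
grip_width: 44.4
finger_force: 30.0
[572.7 162.1 192.1]
[573. 159. 192.]
[573.2 156.5 191.8]
shift [  5.4  -11.11   1.68] turn 0.2 xaxis yaw now 27.2
```

```bash
python3 -m crank '[[[0.3,1.5,-3,0,0],[0.3,3.4,-7,1,0],[0.3,5,-10.4,1.6,0],[0.3,5.48,-11.33,2.2,0],[0.3,5.48,-11.33,2.8,0],[0.3,5.48,-11.33,3.4,0],[0.3,5.48,-11.33,3.9,0],[0.3,5.48,-11.33,3.9,0],[0.3,5.48,-11.33,3.9,0],[0.3,5.48,-11.33,3.9,0]]]' && python3 -m crank '[[[0.3,0,0,0.2,0],[0.3,0,0,0.4,0],[0.3,0,0,0.7,0],[0.3,0,0,1,0],[0.3,0,0,1.3,0],[0.3,0,0,1.6,0],[0.3,0,0,1.8,0],[0.3,0,0,2,0],[0.3,0,0,2,0],[0.3,0,0,2,0]]]' && python3 - <<'E'
from h import *
o,im,d,W=snap('side','s5')
Q=(W-o['tool_pos'])
cv2.imwrite('pics/v5.png',cv2.resize(im[60:220,240:420,::-1],None,fx=3.3,fy=3.3,interpolation=cv2.INTER_CUBIC))
E
```

```text
time: 9.9
tool_pos: [571.6, 279.5, 153.0]
tcp_rot: [3.141, -0.001, 0.47]
contact_force: [-0.2, 0.7, -0.6]
grip_width: 44.7
finger_force: 30.0
time: 10.9
tool_pos: [571.6, 280.2, 133.8]
tcp_rot: [3.141, -0.002, 0.471]
contact_force: [-2.0, -1.3, 6.6]
grip_width: 45.2
finger_force: 30.0
```

View pics/v5.png

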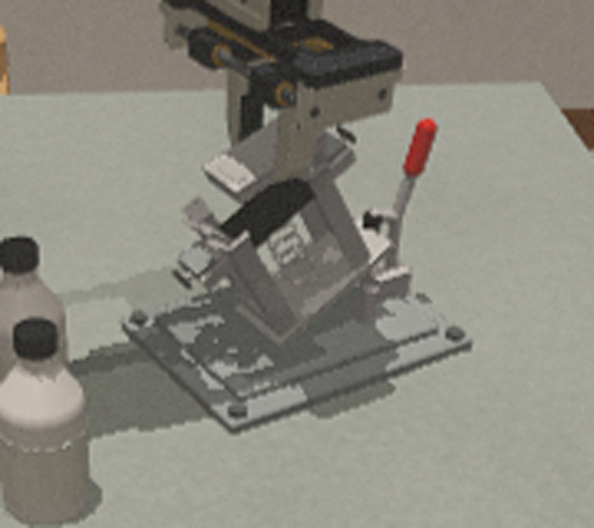

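The tin has pivoted in the fingers against the high rail tops; its lid is at about (230,165) in the crop. I measure its tilt.

```bash
cat >> h.py <<'E'
def lid(W,d,o):
    """top plane of the held tin: points near the tool, in mag axes; 1-D fit z(x) in the world vertical/lean plane"""
    M=magR(); P=W[(d>0)]; T=P-(np.array(o['tool_pos'])+[0,0,33]); h=np.array([np.cos(np.radians(27)),np.sin(np.radians(27)),0])
    l=np.array([-h[1],h[0],0]); a,b,z=T@h,T@l,T[:,2]
    m=(abs(b)<19)&(a<-11)&(a>-38)&(z>-25)&(z<12); a,b,z=a[m],b[m],z[m]
    X=np.c_[a,b,np.ones_like(a)]; k=np.ones(len(a),bool)
    for i in range(6):
        w=np.linalg.lstsq(X[k],z[k],rcond=None)[0]; r=z-X@w; k=abs(r)<max(2.,1.5*np.std(r[k]))
    print("n",k.sum(),"of",len(a),"slope deg",np.degrees(np.arctan(w[:2])).round(1),"z at ctr",w[2].round(1),"res",np.std(r[k]).round(2),'a range',a[k].min().round(1),a[k].max().round(1))
E
python3 - <<'E'
from h import *
o=bot.get_obs(); print(o['tool_pos'])
q=np.load('pics/s5.npz'); lid(q['W'],q['d'],o)
o,im,d,W=snap('top','t5'); lid(W,d,o)
o,im,d,W=snap('wrist','w5'); lid(W,d,o)
E
```

```text
[571.65509878 280.17580972 133.77911636]
n 117 of 134 slope deg [20.2 -0.6] z at ctr 9.3 res 0.92 a range -38.0 -11.1
n 291 of 348 slope deg [20.4  0.3] z at ctr 10.3 res 0.99 a range -37.9 -11.1
n 1332 of 1332 slope deg [20. -0.] z at ctr 10.8 res 0.47 a range -38.0 -20.2
```

```bash
python3 -m crank '[[[0.3,0,0,0.2,0],[0.3,0,0,0.4,0],[0.3,0,0,0.6,0],[0.3,0,0,0.75,0],[0.3,0,0,0.75,0],[0.3,0,0,0,0],[0.3,-1,0,-1,0],[0.3,-2,0,-1,0],[0.3,-2,0,-1,0],[0.3,-2,0,-1,0]]]' && python3 - <<'E'
from h import *
bot.capture('wrist'); bot.capture('wrist')
for n in('wrist','top'): o,im,d,W=snap(n,n+'6'); lid(W,d,o)
o=bot.get_obs(); print(o['tool_pos'],((o['tool_pos']-MO)@magR()).round(1))
E
```

```text
time: 12.05
tool_pos: [553.1, 270.8, 142.8]
tcp_rot: [3.141, -0.0, 0.47]
contact_force: [-0.8, -0.3, -0.9]
grip_width: 45.0
finger_force: 30.0
n 917 of 917 slope deg [30.2  0. ] z at ctr 13.3 res 0.45 a range -38.0 -22.5
n 310 of 379 slope deg [29.6  0.1] z at ctr 11.9 res 0.98 a range -37.8 -11.2
[553.48197221 270.9223756  142.26254678] [-8.1 -0.4 24.6]
```

```bash
cat >> h.py <<'E'
def ends(W,d,o):
    Q=(W[d>0]-np.array(o['tool_pos']))@magR()
    m=(abs(Q[:,1])<32)&(Q[:,2]>36.5)&(Q[:,2]<42.5)&(Q[:,0]<75)&(Q[:,0]>-45)
    q=Q[m]; print('rel TCP (mag axes): x',np.percentile(q[:,0],[0.5,1,2,98,99,99.5]).round(1),'y',np.percentile(q[:,1],[1,2,98,99]).round(1),'z',np.median(q[:,2]).round(1),len(q))
E
python3 - <<'E'
from h import *
o=bot.get_obs()
for n in('wrist','top'): 
    q=np.load(f'pics/{n}6.npz'); ends(q['W'],q['d'],o)
E
```

```text
rel TCP (mag axes): x [-22.6 -21.9 -20.9  56.3  56.5  56.7] y [-27.1 -22.8  23.   26.7] z 39.6 6677
rel TCP (mag axes): x [-24.5 -24.1 -23.9  34.1  50.3  53.6] y [-22.5 -21.8  23.2  24.9] z 39.0 702
```

```bash
python3 -m crank '[[[0.3,0.1,-0.03,0.7,0],[0.3,0.23,-0.03,1.5,0],[0.3,0.23,-0.03,2.18,0],[0.3,0.23,-0.03,2.18,0],[0.3,0.43,-0.03,2.53,0],[0.3,0.68,-0.03,2.96,0],[0.3,0.93,-0.03,3.39,0],[0.3,1.18,-0.03,3.82,0],[0.3,1.43,-0.03,4.26,0],[0.3,1.43,-0.03,4.26,0]]]' && python3 - <<'E'
from h import *
o=bot.get_obs(); print(((o['tool_pos']-MO)@magR()).round(1),(o['contact_force']@magR()).round(1))
for n in('top','side'): o,im,d,W=snap(n,n+'7'); lid(W,d,o); ends(W,d,o)
E
```

```text
time: 13.25
tool_pos: [565.9, 277.6, 99.1]
tcp_rot: [3.142, 0.001, 0.47]
contact_force: [0.7, 0.4, -0.7]
grip_width: 44.7
finger_force: 30.0
[-17.4  -0.1 -19.9] [ 0.3  0.  -1. ]
n 265 of 334 slope deg [29.5  0.1] z at ctr 12.0 res 0.99 a range -38.0 -11.0
rel TCP (mag axes): x [-32.  -31.5 -30.7  35.8  51.7  54.3] y [-28.7 -24.7  28.8  29.7] z 39.1 692
n 123 of 148 slope deg [31.5  0.2] z at ctr 11.8 res 1.06 a range -37.9 -11.1
rel TCP (mag axes): x [-33.8 -32.7 -29.9  35.6  37.4  38.6] y [-30.9 -24.7  30.9  31.2] z 38.2 301
```

```bash
python3 -m crank '[[[0.3,0.12,0,0.21,0],[0.3,0.25,0,0.43,0],[0.3,0.25,0,0.43,0],[0.3,0.25,0,0.43,0],[0.75,0.25,0,0.43,0],[0.75,0.25,0,0.43,0],[0.75,0.25,0,0.43,0],[0.75,0.25,0,0.43,0],[0.75,0.25,0,0,0],[0.75,0.25,0,-1,0]]]' && python3 -m crank '[[[0.75,0,0,-2,0],[0.75,0,0,-3.4,0],[0.5,0,0,-3.4,0],[0,0,0,-3.4,0],[0,0,0,-3.4,0],[0,0,0,-3.4,0],[0,0,0,-3.4,0],[0,-0.5,0,-3.4,0],[0,-1.5,0,-3.4,0],[0,-2.2,0,-3.4,0]]]' && python3 - <<'E'
from h import *
for i in range(3): o=bot.get_obs(); bot.capture('wrist')
print(((o['tool_pos']-MO)@magR()).round(1),o['grip_width'])
for n in('top','side'):
    o,im,d,W=snap(n,n+'8'); Q=(W[d>0]-MO)@magR()
    m=(abs(Q[:,1])<20)&(abs(Q[:,0])<34)&(Q[:,2]>-10)&(Q[:,2]<22); q=Q[m]
    X=np.c_[q[:,:2],np.ones(len(q))]; w=np.linalg.lstsq(X,q[:,2],rcond=None)[0]; print(n,len(q),w.round(3),np.percentile(q[:,2],[5,50,95]))
E
```

```text
time: 14.35
tool_pos: [567.7, 278.6, 109.5]
tcp_rot: [-3.141, 0.002, 0.471]
contact_force: [0.2, -0.6, -0.4]
grip_width: 68.9
finger_force: 0.0
time: 15.35
tool_pos: [547.8, 268.4, 143.6]
tcp_rot: [3.142, 0.001, 0.47]
contact_force: [0.3, -0.6, 0.1]
grip_width: 9.7
finger_force: 0.0
[-12.6   0.   29.2] 1.8802597956187337
top 310 [-4.7000e-02  3.0000e-03  1.6329e+01] [14.84456008 17.1752975  19.43545363]
side 318 [-0.036  0.078 14.805] [12.06125756 15.20554947 17.48163158]
```

```bash
python3 -m crank '[[[0,0.3,0,1.5,0],[0,0.63,0,2.9,0],[0,0.63,0,3.1,0],[0,0.88,0,3.53,0],[0,1.13,0,3.97,0],[0,1.38,0,4.4,0],[0,1.63,0,4.83,0],[0,1.88,0,5.27,0],[0,1.95,0,5.4,0],[0,1.95,0,5.4,0]]]' && python3 - <<'E'
from h import *
o=bot.get_obs()
print(((o['tool_pos']-MO)@magR()).round(1),(o['contact_force']@magR()).round(1))
E
```

```text
time: 16.6
tool_pos: [567.4, 278.2, 91.1]
tcp_rot: [3.141, -0.004, 0.471]
contact_force: [1.5, 0.5, 5.9]
grip_width: 0.5
finger_force: 3.3
[-20.   -0.2 -27.6] [ 4.4 -0.2  4.3]
```

```bash
cat >> h.py <<'E'
def mouth(n,name):
    o,im,d,W=snap(n,name); Q=((W-MO)@magR()).reshape(-1,3); Q=Q[(d>0).ravel()]
    m=(abs(Q[:,1])<18)&(abs(Q[:,0])<32)&(Q[:,2]>-25)&(Q[:,2]<22); q=Q[m]
    X=np.c_[q[:,:2],np.ones(len(q))]; w=np.linalg.lstsq(X,q[:,2],rcond=None)[0]; print(n,len(q),"z=ax+by+c",w.round(3),"med",np.median(q[:,2]).round(1))
    for s in(-1,1):
        m=(abs(Q[:,1])<6)&(s*Q[:,0]>25)&(s*Q[:,0]<60)&(Q[:,2]>5)&(Q[:,2]<22); q=Q[m]
        # back-project lip slope to tip: x = tip + (z-3)*10/23
        print("lip",s,"tip",np.median(s*q[:,0]-(q[:,2]-3)*10/23).round(1) if len(q)>3 else None,len(q))
E
python3 -m crank '[[[0,-0.25,0,-0.43,0],[0,-0.5,0,-0.86,0],[0,-1,0,-1.7,0],[0,-1.5,0,-2.6,0],[0,-2,0,-3.4,0],[0,-3,0,-5,0],[0,-5,0,-8,0],[0,-8,0,-10,0],[0,-11,0,-11,0],[0,-13,0,-11,0]]]' && python3 - <<'E'
from h import *
bot.capture('top')
mouth('top','t9'); mouth('side','s9')
q=np.load('pics/top0.npz')
i=cv2.imread("pics/t9.png")[80:220,70:210]; cv2.imwrite("pics/v9.png",cv2.resize(i,(500,500),interpolation=cv2.INTER_CUBIC))
E
```

```text
time: 17.6
tool_pos: [449.0, 218.2, 201.8]
tcp_rot: [3.141, -0.003, 0.471]
contact_force: [-0.0, 0.1, -0.7]
grip_width: 0.8
finger_force: 0.0
top 570 z=ax+by+c [-0.131 -0.009  5.044] med 4.4
lip -1 tip 42.5 34
lip 1 tip 36.2 40
side 260 z=ax+by+c [-0.097  0.137  3.172] med 3.7
lip -1 tip 36.5 37
lip 1 tip 37.9 21
```

View pics/v9.png

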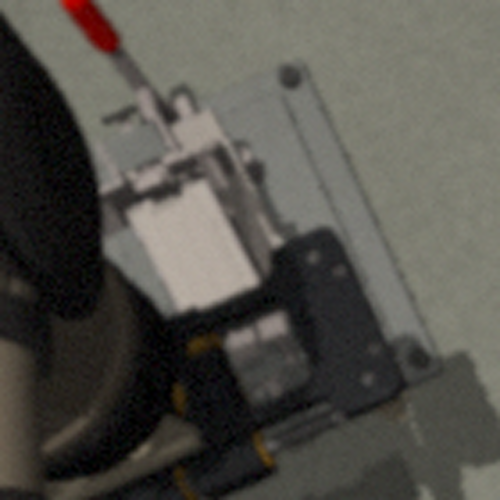

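Lid plane: low end about 10 mm high, high end caught near 0. The low lip still holds the low end, with the lip visible at about (265,330) in the crop. I press nearer the low end.

```bash
python3 - <<'E'
from h import *
bot.capture('wrist')
o=bot.get_obs(); print(((o['tool_pos']-MO)@magR()).round(1))
for p in((-40,0,5),(-40,0,-28)): go(MO+magR()@np.array(p,float),27)
E
```

```text
[-79.1   0.  132.7]
shift [ 9.76 -0.01  9.11] turn -0.1 xaxis yaw now 26.9
shift [ 1.141e+01 -1.000e-02  1.197e+01] turn -0.1 xaxis yaw now 26.9
```

```bash
python3 -m crank '[[[0,4,0,3.5,0],[0,8,0,7,0],[0,9.76,0,9.1,0],[0,9.76,0,9.1,0],[0,10.1,0,9.7,0],[0,10.5,0,10.4,0],[0,10.9,0,11.1,0],[0,11.3,0,11.8,0],[0,11.4,0,12,0],[0,11.4,0,12,0]]]' && python3 - <<'E'
from h import *
o=bot.get_obs()
print(((o['tool_pos']-MO)@magR()).round(1),(o['contact_force']@magR()).round(1))
E
python3 -m crank '[[[0,-0.25,0,-0.43,0],[0,-0.5,0,-0.86,0],[0,-1,0,-1.7,0],[0,-2,0,-3.4,0],[0,-4,0,-5,0],[0,-8,0,-7,0],[0,-12,0,-8,0],[0,-15,0,-8,0],[0,-17,0,-8,0],[0,-18,0,-8,0]]]' && python3 - <<'E'
from h import *
bot.capture('top')
mouth('top','t10'); mouth('side','s10')
E
```

```text
time: 18.8
tool_pos: [552.1, 270.5, 80.3]
tcp_rot: [3.141, -0.001, 0.47]
contact_force: [-0.6, -0.5, 3.3]
grip_width: 0.0
finger_force: 2.3
[-40.3  -0.1 -28.3] [ 1.  -0.2  3.2]
time: 19.8
tool_pos: [389.4, 188.1, 160.5]
tcp_rot: [3.141, -0.0, 0.47]
contact_force: [0.7, 0.9, 0.5]
grip_width: 0.1
finger_force: 0.0
top 643 z=ax+by+c [-0.001  0.001  0.18 ] med 0.2
lip -1 tip 34.6 54
lip 1 tip 36.0 44
side 238 z=ax+by+c [ 0.007 -0.013 -0.831] med -0.9
lip -1 tip 52.1 18
lip 1 tip 37.6 22
```

Tin 1 is seated: lid flat at 0 and both lips out. Next is tin_b, which already matches the tool yaw.

```bash
python3 - <<'E'
from h import *
bot.capture('wrist'); o=bot.get_obs(); print(o['tool_pos'])
go([471.3,-178.7,60],26.8)
E
```

```text
[392.15178114 189.05041241 160.23061401]
shift [-9.62 36.37 10.02] turn 0.1 xaxis yaw now 26.9
```

```bash
python3 -m crank '[[[0,-0.8,3,-2,0],[0.3,-2,7.5,-2,0],[0.75,-3.2,12,-2,0],[0.75,-4.4,16.5,-2,0],[0.75,-5.6,21,-1,0],[0.75,-6.8,25.5,2,0],[0.75,-8,30,5,0],[0.75,-9,34,8,0],[0.75,-9.62,36.4,10,0],[0.75,-9.62,36.4,10,0]]]' && python3 - <<'E'
from h import *
for i in range(4): bot.capture('wrist')
o,im,d,W=snap('wrist','w11'); print(o['tool_pos'])
print('b');rects(W,d,10,24,[420,520,-235,-120])
print('a');rects(W,d,10,24,[520,640,-250,-140])
go([471.3,-178.7,-21],26.8)
E
```

```text
time: 21.0
tool_pos: [470.3, -182.5, 55.9]
tcp_rot: [-3.138, 0.003, 0.466]
contact_force: [0.0, 0.1, 0.2]
grip_width: 66.7
finger_force: 0.0
[ 471.06585821 -178.74560343   60.29695495]
b
ctr [ 471.3 -178.9] size [46.6 81.1] z 18.1 yaw 26.7 n 6554
a
ctr [ 579.7 -201. ] size [46.5 81.6] z 18.0 yaw 59.8 n 6709
shift [0.   0.01 8.17] turn 0.2 xaxis yaw now 27.0
```

```bash
python3 -m crank '[[[0.75,0,0,2,0.2],[0.75,0,0,4.5,0.2],[0.75,0,0,6.8,0.2],[0.75,0,0,7.8,0.2],[0.75,0,0,8.1,0.2],[0.75,0,0,8.1,0.2],[0.4,0,0,8.1,0.2],[0.3,0,0,8.1,0.2],[0.3,0,0,8.1,0.2],[0.3,0,0,8.1,0.2]]]' && python3 -m crank '[[[0.3,0,0,0,0],[0.3,0,0,0,0],[0.3,0,0,-1,0],[0.3,0,0,-3,0],[0.3,0,0,-6,0],[0.3,0,0,-10,0],[0.3,0,0,-14,0],[0.3,0,0,-18,0],[0.3,0,0,-21,0],[0.3,0,0,-21.2,0]]]' && python3 - <<'E'
from h import *
bot.capture('wrist');bot.capture('wrist')
o=bot.get_obs(); print(o['tool_pos'],o['tcp_rot'])
go([570.5,280,175],27)
E
```

```text
time: 22.25
tool_pos: [470.8, -179.5, -20.6]
tcp_rot: [3.141, -0.001, 0.467]
contact_force: [-0.2, 0.8, 3.7]
grip_width: 44.8
finger_force: 30.0
time: 23.25
tool_pos: [472.3, -180.2, 195.5]
tcp_rot: [3.135, -0.005, 0.467]
contact_force: [0.7, 0.6, -0.2]
grip_width: 44.8
finger_force: 30.0
[ 470.47739056 -179.25052732  191.50416306] [ 3.14046433e+00 -6.51605098e-04  4.66984629e-01]
shift [ 29.61 -36.51   1.63] turn -0.2 xaxis yaw now 26.8
```

```bash
python3 -m crank '[[[0.3,2,-2.5,0,0],[0.3,5,-6.2,0,0],[0.3,8,-9.9,0,0],[0.3,11,-13.6,0,0],[0.3,14,-17.3,0,0],[0.3,17,-21,0,0],[0.3,20,-24.7,0,0],[0.3,23,-28.4,0,0],[0.3,26,-32,0.4,0],[0.3,28.5,-35.1,1,-0.2]]]' && python3 -m crank '[[[0.3,0.8,-1,0.4,0],[0.3,1.1,-1.41,0.8,0],[0.3,1.1,-1.41,1.6,0],[0.3,1.1,-1.41,2.4,0],[0.3,1.1,-1.41,3,0],[0.3,1.1,-1.41,3.4,0],[0.3,1.1,-1.41,3.8,0],[0.3,1.1,-1.41,4.2,0],[0.3,1.1,-1.41,4.6,0],[0.3,1.1,-1.41,4.8,0]]]' && python3 - <<'E'
from h import *
bot.capture('wrist');bot.capture('wrist')
for n in('wrist','top'): o,im,d,W=snap(n,n+'12'); lid(W,d,o)
o=bot.get_obs(); print(o['tool_pos'],o['contact_force'])
E
```

```text
time: 24.35
tool_pos: [566.2, 264.7, 178.7]
tcp_rot: [-3.141, 0.003, 0.471]
contact_force: [0.6, -0.6, -0.5]
grip_width: 44.2
finger_force: 30.0
time: 25.35
tool_pos: [571.2, 279.1, 134.4]
tcp_rot: [3.141, -0.002, 0.469]
contact_force: [-1.6, -2.0, 7.0]
grip_width: 45.1
finger_force: 30.0
n 1072 of 1072 slope deg [23.8 -0. ] z at ctr 9.7 res 0.49 a range -38.0 -22.8
n 291 of 350 slope deg [22.9 -0.9] z at ctr 8.4 res 0.99 a range -37.9 -11.0
[571.16332342 279.06123791 134.34484718] [-0.78084659 -1.53952255  5.02236658]
```

```bash
python3 -m crank '[[[0.3,0,0,0.2,0],[0.3,0,0,0.4,0],[0.3,0,0,0.5,0],[0.3,0,0,0.5,0],[0.3,0,0,0.5,0],[0.3,0,0,0,0],[0.3,-1,0,-1,0],[0.3,-2,0,-1,0],[0.3,-2,0,-1,0],[0.3,-2,0,-1,0]]]' && python3 - <<'E'
from h import *
bot.capture('wrist'); bot.capture('wrist')
for n in('wrist','top'): o,im,d,W=snap(n,n+'13'); lid(W,d,o); ends(W,d,o)
o=bot.get_obs(); print(o['tool_pos'],((o['tool_pos']-MO)@magR()).round(1))
E
```

```text
time: 26.55
tool_pos: [552.4, 270.7, 143.3]
tcp_rot: [3.141, -0.0, 0.47]
contact_force: [1.3, -0.3, -0.6]
grip_width: 44.7
finger_force: 30.0
n 806 of 806 slope deg [29.6  0.1] z at ctr 11.0 res 0.45 a range -38.0 -24.4
rel TCP (mag axes): x [-22.2 -21.7 -20.7  49.9  51.2  51.7] y [-29.1 -26.2  26.5  29. ] z 37.2 3572
n 310 of 372 slope deg [28.1  0.2] z at ctr 9.1 res 1.0 a range -37.9 -11.1
rel TCP (mag axes): x [-22.8 -22.5 -21.9  31.7  33.1  34. ] y [-24.8 -21.8  25.   27.8] z 37.7 465
[552.70606529 270.96329997 142.7154602 ] [-8.4  0.  25.3]
```

```bash
python3 -m crank '[[[0.3,0.08,0,0.8,0],[0.3,0.15,0,1.6,0],[0.3,0.15,0,2.07,0],[0.3,0.15,0,2.07,0],[0.3,0.45,0,2.6,0],[0.3,0.75,0,3.1,0],[0.3,1.05,0,3.6,0],[0.3,1.35,0,4.13,0],[0.3,1.65,0,4.65,0],[0.3,1.85,0,5,0]]]' && python3 -m crank '[[[0.3,0,0,0,0],[0.3,0,0,0,0],[0.75,0,0,0,0],[0.75,0,0,0,0],[0.75,0,0,0,0],[0.75,0,0,-0.5,0],[0.75,0,0,-2,0],[0.75,0,0,-4,0],[0.3,0,0,-5,0],[0,0,0,-5,0]]]' && python3 -m crank '[[[0,0,0,0,0],[0,0,0,0,0],[0,0,0,0,0],[0,0,0,0,0],[0,-1,0,0,0],[0,-2,0,0,0],[0,-3,0,0,0],[0,-3,0,0,0],[0,-3,0,0,0],[0,-3,0,0,0]]]' && python3 - <<'E'
from h import *
bot.capture('wrist')
mouth('top','t14'); mouth('side','s14')
o=bot.get_obs(); print(o['grip_width'],((o['tool_pos']-MO)@magR()).round(1))
E
```

```text
time: 27.75
tool_pos: [569.3, 279.4, 94.0]
tcp_rot: [3.141, -0.001, 0.471]
contact_force: [-2.6, -0.6, 2.2]
grip_width: 45.1
finger_force: 30.0
time: 28.75
tool_pos: [570.0, 279.7, 144.7]
tcp_rot: [3.141, -0.004, 0.47]
contact_force: [0.6, -0.8, -0.5]
grip_width: 57.2
finger_force: 0.0
time: 29.75
tool_pos: [542.8, 265.9, 142.8]
tcp_rot: [3.141, -0.0, 0.47]
contact_force: [0.9, -0.2, 0.6]
grip_width: 0.4
finger_force: 0.0
top 190 z=ax+by+c [2.900e-02 6.000e-03 1.583e+01] med 15.2
lip -1 tip 34.5 94
lip 1 tip None 0
side 258 z=ax+by+c [ 0.027  0.    14.492] med 14.6
lip -1 tip 35.3 35
lip 1 tip 34.6 38
0.12494795968288999 [-18.2   0.   31. ]
```

```bash
python3 -m crank '[[[0,0.3,0,1,0],[0,0.6,0,2.1,0],[0,0.92,0,3.16,0],[0,1.17,0,3.59,0],[0,1.42,0,4.02,0],[0,1.67,0,4.46,0],[0,1.92,0,4.9,0],[0,2.17,0,5.32,0],[0,2.27,0,5.5,0],[0,2.27,0,5.5,0]]]' && python3 - <<'E'
from h import *
o=bot.get_obs()
print(((o['tool_pos']-MO)@magR()).round(1),(o['contact_force']@magR()).round(1))
E
python3 -m crank '[[[0,-0.3,0,-0.5,0],[0,-0.6,0,-1.04,0],[0,-1.2,0,-0.7,0],[0,-1.81,0,-0.34,0],[0,-1.81,0,-0.34,0],[0,-1.5,0,0.1,0],[0,-1.3,0,0.5,0],[0,-1.16,0,0.8,0],[0,-1.16,0,0.8,0],[0,-1.16,0,0.8,0]]]' && python3 - <<'E'
from h import *
o=bot.get_obs()
print(((o['tool_pos']-MO)@magR()).round(1),(o['contact_force']@magR()).round(1))
E
python3 -m crank '[[[0,-0.25,0,-0.43,0],[0,-0.5,0,-0.86,0],[0,-1,0,-1.7,0],[0,-2,0,-3.4,0],[0,-4,0,-6,0],[0,-8,0,-8,0],[0,-12,0,-10,0],[0,-15,0,-10,0],[0,-17,0,-10,0],[0,-18,0,-10,0]]]' && python3 - <<'E'
from h import *
bot.capture('top')
mouth('top','t15'); mouth('side','s15')
o=bot.get_obs(); print(o['tool_pos'])
go([579.7,-201,60],59.8)
E
```

```text
time: 30.9
tool_pos: [562.5, 275.9, 87.5]
tcp_rot: [3.142, 0.001, 0.47]
contact_force: [-4.3, -1.8, 2.5]
grip_width: 0.7
finger_force: 2.1
[-26.5   0.  -28. ] [-2.8  0.3  4.4]
time: 31.9
tool_pos: [552.5, 270.9, 79.8]
tcp_rot: [3.141, -0.0, 0.471]
contact_force: [-0.6, -0.2, 2.2]
grip_width: 0.2
finger_force: 3.1
[-40.1   0.1 -29.1] [0.6 0.1 2.2]
time: 32.9
tool_pos: [390.2, 188.5, 180.6]
tcp_rot: [3.141, -0.001, 0.47]
contact_force: [0.8, -0.7, 0.4]
grip_width: 0.4
finger_force: 0.0
top 646 z=ax+by+c [ 0.004 -0.009  0.204] med 0.2
lip -1 tip 34.5 54
lip 1 tip 36.3 43
side 235 z=ax+by+c [ 0.    -0.005 -0.92 ] med -0.9
lip -1 tip 52.0 14
lip 1 tip 37.9 23
[392.17699291 189.25593186 180.3455534 ]
shift [-0.98 43.28 12.04] turn -32.9 xaxis yaw now 26.9
```

```bash
python3 - <<'E'
from h import *
c,f=cam('top'); Rm=cv2.Rodrigues(np.array(c['rvec'],float))[0]; C=-Rm.T@np.array(c['tvec'])
P=[]
for u,v in((285,128),(436,155),(424,260),(266,230)):
    r=Rm.T@np.array([(u-c['cx'])/f,(v-c['cy'])/f,1]); P.append((C+r*(9-C[2])/r[2])[:2])
P=np.array(P); print(P.round(0), np.linalg.norm(P-np.roll(P,-1,0),axis=1).round(0))
a,b=P[0],P[1]; n=np.array([-(b-a)[1],(b-a)[0]])/np.linalg.norm(b-a)
for q in((579.7,-201),(579.7+.864*28.5,-201-.503*28.5),(579.7+.864*48,-201-.503*48)): print(abs((np.array(q)-a)@n).round(1))
E
```

```text
[[ 673.  -34.]
 [ 619. -382.]
 [ 379. -345.]
 [ 436.    4.]] [352. 243. 354. 240.]
66.5
40.0
21.8
```

```bash
python3 -m crank '[[[0,0,3,-1,-3],[0.3,-0.1,7.5,-1,-7],[0.7,-0.3,12,-1,-11],[0.7,-0.4,16.5,-1,-15],[0.7,-0.5,21,0,-19],[0.7,-0.6,25.5,2,-23],[0.7,-0.7,30,5,-27],[0.7,-0.8,34.5,8,-30],[0.7,-0.9,39,10.5,-32],[0.7,-0.98,42.5,12,-32.9]]]' && python3 - <<'E'
from h import *
for i in range(6): bot.capture('wrist')
o,im,d,W=snap('wrist','w16'); print(o['tool_pos'],o['tcp_rot'])
print('a');rects(W,d,10,24,[520,640,-250,-140])
go([579.7,-201,-21],59.8)
E
```

```text
time: 34.05
tool_pos: [576.7, -195.9, 57.3]
tcp_rot: [-3.14, -0.0, 1.046]
contact_force: [0.4, 0.4, -0.7]
grip_width: 63.6
finger_force: 0.0
[ 575.99673779 -193.39975659   60.01093796] [ 3.14157441e+00 -2.01294715e-04  1.04510247e+00]
a
ctr [ 581.  -199.3] size [46.6 77.3] z 18.1 yaw 60.1 n 6216
shift [-0.5   0.7   8.16] turn 0.1 xaxis yaw now 59.9
```

```bash
python3 -m crank '[[[0.7,-0.5,0.7,2,0.1],[0.7,-0.5,0.7,4.5,0.1],[0.7,-0.5,0.7,6.8,0.1],[0.7,-0.5,0.7,7.8,0.1],[0.7,-0.5,0.7,8.1,0.1],[0.7,-0.5,0.7,8.1,0.1],[0.4,-0.5,0.7,8.1,0.1],[0.3,-0.5,0.7,8.1,0.1],[0.3,-0.5,0.7,8.1,0.1],[0.3,-0.5,0.7,8.1,0.1]]]' && python3 -m crank '[[[0.3,0,0,0,0],[0.3,0,0,-1,0],[0.3,0,0,-4,0],[0.3,0,0,-8,5],[0.3,0,0,-12,10],[0.3,0,0,-16,15],[0.3,0,0,-19.5,20],[0.3,0,0,-21.2,26],[0.3,0,0,-21.2,30],[0.3,0,0,-21.2,32.8]]]' && python3 - <<'E'
from h import *
for i in range(4):bot.capture('wrist')
o=bot.get_obs(); print(o['tool_pos'],o['tcp_rot'])
go([570.5,280,175],27)
E
```

```text
time: 35.4
tool_pos: [579.7, -202.2, -20.2]
tcp_rot: [3.14, -0.0, 1.043]
contact_force: [0.6, 0.9, 3.7]
grip_width: 44.8
finger_force: 30.0
time: 36.4
tool_pos: [579.3, -202.0, 192.2]
tcp_rot: [3.14, -0.001, 0.468]
contact_force: [-1.1, -0.4, -0.1]
grip_width: 44.7
finger_force: 30.0
[ 579.02178322 -201.88147923  190.9697472 ] [-3.14137797e+00  2.53512757e-04  4.71801988e-01]
shift [ 21.14 -43.31   1.6 ] turn 0.0 xaxis yaw now 27.0
```

```bash
python3 -m crank '[[[0.3,1.3,-2.7,0,0],[0.3,3.2,-6.5,0,0],[0.3,5.2,-10.6,0,0],[0.3,7.2,-14.7,0,0],[0.3,9.2,-18.8,0,0],[0.3,11.2,-22.9,0,0],[0.3,13.2,-27,0,0],[0.3,15.2,-31.1,0,0],[0.3,17.2,-35.2,0.4,0],[0.3,19.2,-39.3,1,0]]]' && python3 -m crank '[[[0.3,1.3,-2.6,0.4,0],[0.3,1.94,-4.01,0.8,0],[0.3,1.94,-4.01,1.2,0],[0.3,1.94,-4.01,2,0],[0.3,1.94,-4.01,2.8,0],[0.3,1.94,-4.01,3.4,0],[0.3,1.94,-4.01,4,0],[0.3,1.94,-4.01,4.6,0],[0.3,1.94,-4.01,5.1,0],[0.3,1.94,-4.01,5.3,0]]]' && python3 - <<'E'
from h import *
bot.capture('wrist');bot.capture('wrist')
for n in('wrist','top'): o,im,d,W=snap(n,n+'17'); lid(W,d,o)
o=bot.get_obs(); print(o['tool_pos'],o['contact_force'])
E
```

```text
time: 37.6
tool_pos: [572.1, 237.3, 181.2]
tcp_rot: [3.141, -0.001, 0.472]
contact_force: [-0.6, -0.9, -1.0]
grip_width: 44.5
finger_force: 30.0
time: 38.6
tool_pos: [572.8, 278.8, 129.3]
tcp_rot: [3.141, -0.004, 0.469]
contact_force: [-0.3, -0.2, 8.8]
grip_width: 44.8
finger_force: 30.0
n 607 of 607 slope deg [33.1 -0.1] z at ctr 11.6 res 0.39 a range -37.2 -25.6
n 295 of 366 slope deg [32.8 -0.7] z at ctr 10.2 res 0.98 a range -37.7 -11.1
[572.72903925 278.81323147 129.27892471] [-0.78427888 -1.66101712  5.2475396 ]
```

```bash
python3 -m crank '[[[0.3,0,0,-0.5,0],[0.3,-1,0,-1.3,0],[0.3,-2,0,-1.3,0],[0.3,-2,0,-1.3,0],[0.3,-2,0,-1.3,0],[0.3,-2,0,-1.3,0],[0.3,-2,0,-1.3,0],[0.3,-2,0,-1.3,0],[0.3,-2,0,-1.3,0],[0.3,-2,0,-1.3,0]]]' && python3 - <<'E'
from h import *
for n in('wrist','top'): o,im,d,W=snap(n,n+'18'); lid(W,d,o); ends(W,d,o)
o=bot.get_obs(); print(o['tool_pos'],((o['tool_pos']-MO)@magR()).round(1))
E
```

```text
time: 39.8
tool_pos: [553.5, 270.9, 140.7]
tcp_rot: [3.142, 0.0, 0.471]
contact_force: [-1.0, -0.7, -0.5]
grip_width: 44.5
finger_force: 30.0
n 667 of 667 slope deg [32.5 -0.1] z at ctr 11.4 res 0.4 a range -37.9 -25.6
rel TCP (mag axes): x [-20.5 -19.7 -18.4  57.5  58.   58.4] y [-27.6 -24.1  24.1  27.6] z 37.3 5796
n 297 of 373 slope deg [30.6  0.5] z at ctr 9.2 res 0.94 a range -37.5 -11.1
rel TCP (mag axes): x [-21.2 -20.4 -19.4  48.3  51.9  54.1] y [-27.8 -25.1  25.3  28.5] z 37.4 279
[553.50810554 270.89091804 140.80399035] [-8.8 -0.4 23.3]
```

```bash
python3 -m crank '[[[0.3,0,-0.04,0.8,0],[0.3,0,-0.04,1.5,0],[0.3,0,-0.04,1.93,0],[0.3,0,-0.04,1.93,0],[0.3,0.3,-0.04,2.45,0],[0.3,0.6,-0.04,2.97,0],[0.3,0.9,-0.04,3.49,0],[0.3,1.2,-0.04,4,0],[0.3,1.5,-0.04,4.53,0],[0.3,1.7,-0.04,4.87,0]]]' && python3 -m crank '[[[0.3,0,0,0,0],[0.3,0,0,0,0],[0.75,0,0,0,0],[0.75,0,0,0,0],[0.75,0,0,0,0],[0.75,0,0,-0.5,0],[0.75,0,0,-2,0],[0.75,0,0,-4,0],[0.3,0,0,-5,0],[0,0,0,-5,0]]]' && python3 -m crank '[[[0,0,0,0,0],[0,0,0,0,0],[0,0,0,0,0],[0,0,0,0,0],[0,-1,0,0,0],[0,-2,0,0,0],[0,-3,0,0,0],[0,-3,0,0,0],[0,-3,0,0,0],[0,-3,0,0,0]]]' && python3 - <<'E'
from h import *
bot.capture('wrist')
mouth('top','t19'); mouth('side','s19')
o=bot.get_obs(); print(o['grip_width'],((o['tool_pos']-MO)@magR()).round(1))
E
```

```text
time: 40.9
tool_pos: [568.6, 279.0, 92.5]
tcp_rot: [3.141, -0.0, 0.471]
contact_force: [-2.6, -0.1, 4.4]
grip_width: 44.6
finger_force: 30.0
time: 41.9
tool_pos: [569.5, 279.3, 144.1]
tcp_rot: [3.141, -0.004, 0.471]
contact_force: [-0.3, -0.0, 0.0]
grip_width: 57.6
finger_force: 0.0
time: 42.9
tool_pos: [542.2, 265.5, 142.2]
tcp_rot: [3.141, -0.0, 0.471]
contact_force: [-0.6, 0.7, -0.2]
grip_width: 0.2
finger_force: 0.0
top 181 z=ax+by+c [-1.600e-02  7.000e-03  1.623e+01] med 16.5
lip -1 tip 33.0 90
lip 1 tip None 0
side 264 z=ax+by+c [-1.5000e-02  1.5000e-02  1.5073e+01] med 15.1
lip -1 tip 35.8 40
lip 1 tip 32.4 42
0.42305541810477965 [-19.2  -0.   30.7]
```

```bash
python3 -m crank '[[[0,0.3,0,1,0],[0,0.6,0,2.1,0],[0,1,0,3.08,0],[0,1.25,0,3.51,0],[0,1.5,0,3.95,0],[0,1.75,0,4.38,0],[0,2,0,4.81,0],[0,2.25,0,5.25,0],[0,2.42,0,5.55,0],[0,2.42,0,5.55,0]]]' && python3 - <<'E'
from h import *
o=bot.get_obs()
print(((o['tool_pos']-MO)@magR()).round(1),(o['contact_force']@magR()).round(1))
E
python3 -m crank '[[[0,-0.3,0,-0.5,0],[0,-0.6,0,-1.04,0],[0,-1.2,0,-0.7,0],[0,-1.81,0,-0.34,0],[0,-1.81,0,-0.34,0],[0,-1.5,0,0.1,0],[0,-1.3,0,0.5,0],[0,-1.16,0,0.8,0],[0,-1.16,0,0.8,0],[0,-1.16,0,0.8,0]]]' && python3 - <<'E'
from h import *
o=bot.get_obs()
print(((o['tool_pos']-MO)@magR()).round(1),(o['contact_force']@magR()).round(1))
E
python3 -m crank '[[[0,-0.25,0,-0.43,0],[0,-0.5,0,-0.86,0],[0,-1,0,-1.7,0],[0,-2,0,-3.4,0],[0,-4,0,-6,0],[0,-8,0,-8,0],[0,-12,0,-10,0],[0,-15,0,-10,0],[0,-17,0,-10,0],[0,-18,0,-10,0]]]' && python3 - <<'E'
from h import *
bot.capture('top')
mouth('top','t20'); mouth('side','s20')
i=cv2.imread("pics/s20.png")[40:240,160:430]; cv2.imwrite("pics/v20.png",cv2.resize(i,None,fx=2.8,fy=2.8,interpolation=cv2.INTER_CUBIC))
E
```

```text
time: 44.05
tool_pos: [563.1, 276.3, 86.2]
tcp_rot: [-3.142, 0.001, 0.47]
contact_force: [-4.1, -2.5, 3.5]
grip_width: 0.4
finger_force: 2.5
[-26.6   0.  -29.5] [-2.4 -0.3  5.5]
time: 45.05
tool_pos: [553.1, 271.1, 78.4]
tcp_rot: [3.142, 0.0, 0.47]
contact_force: [-1.7, -0.5, 2.4]
grip_width: 0.4
finger_force: 3.7
[-40.2  -0.  -30.5] [-0.3  0.3  2.9]
time: 46.05
tool_pos: [391.2, 188.9, 179.5]
tcp_rot: [3.141, -0.001, 0.47]
contact_force: [0.5, 0.0, -0.3]
grip_width: 0.4
finger_force: 0.0
top 641 z=ax+by+c [0.    0.016 0.257] med 0.3
lip -1 tip 34.3 56
lip 1 tip 36.2 46
side 241 z=ax+by+c [ 0.006  0.013 -0.897] med -0.8
lip -1 tip 51.0 14
lip 1 tip 38.5 25
```

View pics/v20.png

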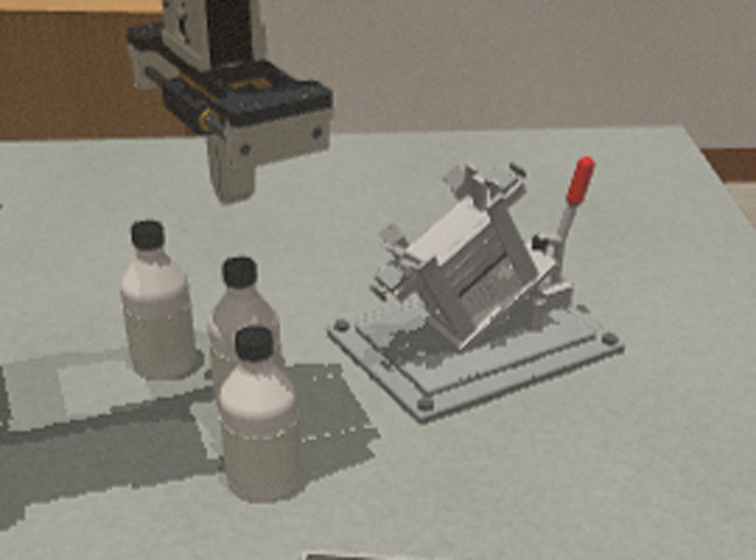

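The side view shows three tins stacked under the lips, with the lid at about (455,230) and the black follower below at (485,275). The bottles are upright and the gripper is clear. I hand in.

```bash
python3 -c "
from h import *
print(bot.close_job())"
```

```text
the job is handed in; nothing more can be done
None
```

All three flat tins are loaded lid-up under the sprung-back lips, as the last camera check showed, and I handed the job in at about 46 s; no verdict came back, and I did not re-measure the tray items at the end, though nothing touched them on the way.

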